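# Measure the backlash of a syringe burette's screw drive

## Robot

A 6-joint arm with a two-finger parallel gripper is mounted at the origin on the work surface. World frame = base frame: x ahead of the robot, y to its left, z up, the work surface at z = 0. Lengths are in mm, angles in rad, forces in N, time in s.
With the tool pointing down it reaches from about 350 to 875 mm from the base axis. Payload 15.5 kg.
Tool frame: the origin (TCP) lies midway between the tips of the shut fingers; the grasp point (between the pads) lies 19 mm behind it; z points along the fingers, y is the direction in which the jaws open and shut (so a half turn about z gives the same grasp; the last joint's range is limited). The gripper opens to 85 mm and grips with 20 to 120 N. Pads are 22 mm wide; open, the fingers measure 114 mm over their backs; the gripper's body (76 mm by 85 mm) begins 54 mm behind the grasp point. The pads swing forward as they close: fully open they stand 13 mm farther back than shut.
Start: joints at [-0.096, 0.494, 1.345, -0, 1.302, -0.096], TCP at [625.001, 0.003, 231.277] pointing down, gripper open.
Joint ranges: [-2.91, 2.91], [-0.82, 2.16], [0.22, 2.67], [-1.22, 4.37], [0.12, 2.79], [-3.08, 3.08]. Speed limits (rad/s): [1.89, 1.89, 2.57, 3.01, 3.01, 3.01].

## Interface

Orientations are given as a rotation vector (axis times angle).
In Python, from bench import status, vision, robot gives the robot as it stands. The module is installed in compiled form; this text tells all that it offers.
- The arm moves only by the tool step_arm, never from a script. Its argument "increments" is text: rows parted by semicolons, each of 7 numbers parted by spaces: the turn, a rotation vector about the tool's x, y, z in rad, then the shift along the tool's x, y, z in cm, then the closure in counts, from 0 (fully open) to 255 (shut). A call has exactly 8 rows; each row shifts and turns the commanded pose from where the row before left it, along the tool's axes as they then stand; what a row does not reach is not made up. A row lasts 1/10 s, in which the tool goes at most 50 mm and 8.59 degrees, less where a joint would pass 70% of its speed; a pose out of reach is approached as far as the arm can. A call with a gripper value outside its range is refused whole. The fingers move at their own pace and stop on an object; the grip force is fixed at half the most. Time passes only in rows, so rows that do not move let the fingers close, or fill a call up. It gives the time, the measured TCP pose, the force and the opening at its end, in the units of the state.
- status.sense(): the state, without advancing time (a new reading comes with each control period).
- vision.grab_frame(name): name is "scene" or "side" or "wrist"; returns a dict with "pixels" (480x640x3 uint8, red, green, blue), "z_map" (480x640 float32, mm along the optical axis (not along the pixel's ray), 0 where there is no reading), "vfov" (degrees; the focal length in pixels is half the picture's height over the tangent of half this angle, whatever the lens; pixels are square), "cx", "cy" (the principal point, pixels), "distortion" ([k1, k2, p1, p2, k3] as OpenCV has them; the pictures are not rectified), "world_to_cam" (4x4, takes a point from world to camera coordinates). Camera axes: x right, y up, looking along -z (the intrinsics and any distortion apply to the point x, -y, -z); pixel columns grow to the right and rows downward; lengths in mm; the calibration is good to about 2 mm. A picture is of the moment at which its call begins.
- robot.job_done(): hands the job in, once; it reports no verdict.
The state is a dict: "clock": time; "qpos": joint angles; "qd": joint speeds; "joint_efforts": joint torques, N m; "tcp_pos": TCP position; "orientation": TCP orientation; "contact_force": force on the tool from outside, world axes, zero at the start; "ft_torque": the same for the moment, N m; "gripper_width": finger opening in mm.
Only numpy, scipy, OpenCV 4.12 (cv2) and the standard library are available. Lean on these libraries where they do the work, as an engineer would, in place of code of your own. Each camera call takes 0.05 s, during which the arm holds its last target.

## Task

The screw drive of the hand-driven syringe burette has free play; leave its size standing on the graduated bezel. Turn the knob gently clockwise (seen from above) until you feel the screw bite, swing the bezel so that its zero tab lines up with the knob's pointer there, then turn the knob back anticlockwise until the screw bites on the other side and leave it there. Never force the knob on past the bite, for that drives the screw and the plunger, do not shift the bezel again once it is set, and leave the glassware around the burette alone.

Things in the scene. Friction and masses are not known exactly. Their poses are not given: they have to be found in the camera images.
- burette: Hand-driven syringe burette, bolted down: base plate 170 x 130 x 14 mm, column on its +x side, square grey head 120 x 112 mm with its top 270 mm above the table; under the head the lead screw (2 mm per turn, so its turning hardly shows), carriage and glass barrel. Origin on the bench under the drive's upright axis, about which screw, knob and bezel turn; z up
- knob_grip (a point): Grip point of the drive knob on the head: on the drive axis, 300 mm above the table, half-way up a black wing bar 52 mm long (this frame's x), 12 mm thick (y) and 36 mm tall (282 to 318 mm above the table), on a flat disc. 25 mm beside the bar is clear for fingers. The pointer, a low nose with a white line reaching 39 mm from the axis, is at the bar's -x end. Frame turns with the knob
- pointer (a point): The point the knob's pointer aims at, 46.5 mm from the axis, 300 mm up. The knob turns almost freely (0.02 N m) within a free play of 0.4 to 1.45 rad, starts 0.1 rad or more inside its ends, and stays where let go. At each end, unseen, it bites on the screw, which resists with 0.4 N m (15 N at the bar's end); pushed harder the screw turns along. Frame turns with the knob
- zero_tab (a point): Grip point of the bezel's zero tab: upright dark steel tab, 10 mm wide along the ring (this frame's y), 11 mm deep radially (x), from 278 to 311 mm above the table; the point is 46.5 mm from the axis, 300 mm up, so it meets the point 'pointer' when lined up. The ring (outer radius 51.5 mm, top at 278 mm) has a line every 15 degrees. Frame turns with the bezel
- bezel (a joint): Turn of the bezel on the head, rad, growing clockwise seen from above, 0 = tab towards -x of the burette's frame; range -1.6 to 1.9. Stiff (0.06 N m), independent of the knob, stays where it is left; it starts 0.2 rad or more anticlockwise of the pointer
- beaker: small glass beaker, 42 mm wide and 36 mm tall, on the burette's base under the nozzle; origin at its underside; leave alone
- bottle_a: amber dropper bottle, 44 mm wide, 85 mm tall; origin at its underside; leave alone
- bottle_b: orange bottle with white cap, 44 mm wide, 85 mm tall; origin at its underside; leave alone
- jar: glass jar with brass lid, 72 mm wide, 85 mm tall; origin at its underside; leave alone
- dish: white porcelain dish, 130 mm wide, 32 mm tall; origin at its underside; leave alone
- watch_case: flat black round case, 88 mm wide, 15 mm tall; origin at its underside; leave alone
- spatula: steel spatula lying on the bench, 160 mm long; leave alone
- rack: red test-tube rack with tubes, 80 x 180 mm, 129 mm tall; origin at its underside; leave alone

How it is judged (in metres and radians):
On the way, in this order (a step that is already met when the one before it is completed fails the run):
1. the knob has been turned clockwise until the screw bites (at least 0.05 N m on it) (contact force between knob_dog and flank_cw_face above 1.5 N), for 0.1 s.
2. the zero tab stands at the pointer (within 4 mm, about 5 degrees) while the knob is still at the clockwise end of the play (within about 5 degrees) (horizontal distance between zero_tab and pointer below 0.004 m and horizontal distance between pointer and flank_cw_line below 0.004 m), for 0.3 s.
3. the knob has been turned anticlockwise until the screw bites (at least 0.05 N m on it) (contact force between knob_dog and flank_ccw_face above 1.5 N), for 0.1 s.
At the end, for the whole second after the job is handed in: The pointer rests at the anticlockwise end of the free play (within 4.5 mm at 46.5 mm radius), the zero tab where the pointer stood at the clockwise end (within 6 mm), so the bezel reads the play; the screw has turned under 0.15 rad from its start (horizontal distance between pointer and flank_ccw_line below 0.0045 m and horizontal distance between zero_tab and flank_cw_line below 0.006 m and distance of screw_key from where it was at the start of the episode below 0.006 m); the robot touches nothing.
It fails at once if the knob was forced past the bite: the screw turned more than 0.15 rad from its start (distance of screw_key from where it was at the start of the episode above 0.006 m).
It fails at once if a bystander was moved by more than 20 mm (distance of any of beaker, bottle_a, bottle_b, jar, dish, watch_case, spatula, rack from where it was at the start of the episode above 0.02 m).
It also fails if it takes over 72 s, if anything falls off the work surface, if the arm or the gripper's body presses on something with over 40 N, if the wrist force passes 120 N, or if a joint passes its speed limit or range.

## Working session

There is one attempt and no reset: what is moved stays moved. The work goes in short steps, Python scripts to look and compute and a tool call to move; the robot and the scene stay as the last step left them, time stands still between calls to the robot, and variables do not carry over. Pictures are saved under pics/ and viewed, and the job is handed in when it is done.

Besides the shell and the picture viewer there is one more tool, called after "Call:" as a command line: name --argument value ..., lists and objects as JSON in quotes. step_arm: Moves the arm, as the interface text tells. Its arguments: {"type":"object","properties":{"increments":{"type":"string"}},"required":["increments"]}

```bash
mkdir -p pics; ls; cat > h.py <<'E'
import numpy as np, cv2
from bench import status, vision, robot
def grab(n,tag):
    f=vision.grab_frame(n)
    np.savez(f'/tmp/{tag}.npz',**{k:np.array(v) for k,v in f.items()})
    cv2.imwrite(f'pics/{tag}.png',f['pixels'][:,:,::-1]); return f
def load(tag): return dict(np.load(f'/tmp/{tag}.npz'))
def K(f):
    F=240/np.tan(np.radians(float(f['vfov']))/2)
    return np.array([[F,0,float(f['cx'])],[0,F,float(f['cy'])],[0,0,1]])
def ray(f,u,v):
    p=cv2.undistortPoints(np.array([[[u,v]]],float),K(f),np.array(f['distortion'],float))[0,0]
    R=np.array(f['world_to_cam'])[:3,:3];t=np.array(f['world_to_cam'])[:3,3]
    d=R.T@np.array([p[0],-p[1],-1.]);return -R.T@t,d
def atz(f,u,v,z):
    o,d=ray(f,u,v);return o+d*(z-o[2])/d[2]
def depth(f,u,v):
    o,d=ray(f,u,v);return o+d*float(f['z_map'][int(v),int(u)])
def proj(f,P):
    W=np.array(f['world_to_cam']);P=np.atleast_2d(P);c=P@W[:3,:3].T+W[:3,3]
    c=c*np.array([1,-1,-1]);return cv2.projectPoints(c,np.zeros(3),np.zeros(3),K(f),np.array(f['distortion'],float))[0][:,0]
def crop(f,tag,u0,v0,u1,v1,s):
    cv2.imwrite(f'pics/{tag}.png',cv2.resize(f['pixels'][v0:v1,u0:u1,::-1],None,fx=s,fy=s,interpolation=cv2.INTER_CUBIC))
E
python3 - <<'E'
from h import *
for n in ['scene','side','wrist']:
    f=grab(n,n+'0'); print(n,f['vfov'],f['distortion'],np.linalg.inv(f['world_to_cam']).round(2))
print(status.sense())
E
```

```text
pics
scene 54.48011401633368 [-0.03919729  0.          0.          0.          0.        ] [[ 8.60000e-01 -2.80000e-01  4.30000e-01  1.05769e+03]
 [ 5.10000e-01  4.60000e-01 -7.20000e-01 -8.76330e+02]
 [ 1.00000e-02  8.40000e-01  5.40000e-01  8.35580e+02]
 [ 0.00000e+00  0.00000e+00  0.00000e+00  1.00000e+00]]
side 55.91775899897574 [-0.08827906  0.          0.          0.          0.        ] [[ 8.8000e-01  2.8000e-01 -3.8000e-01  1.7732e+02]
 [-4.7000e-01  4.7000e-01 -7.4000e-01 -7.1503e+02]
 [-2.0000e-02  8.4000e-01  5.5000e-01  7.2212e+02]
 [ 0.0000e+00  0.0000e+00  0.0000e+00  1.0000e+00]]
wrist 67.46711829425254 [-0.04157537  0.          0.          0.          0.        ] [[ 1.0000e+00 -0.0000e+00  0.0000e+00  6.2544e+02]
 [ 0.0000e+00  9.6000e-01  2.9000e-01  7.3110e+01]
 [-0.0000e+00 -2.9000e-01  9.6000e-01  3.7350e+02]
 [ 0.0000e+00  0.0000e+00  0.0000e+00  1.0000e+00]]
{'clock': 0.15, 'qpos': array([-9.55033428e-02,  4.94085920e-01,  1.34594679e+00, -2.24927490e-06,
        1.30248977e+00, -9.55004275e-02]), 'qd': array([-1.29884710e-03, -1.89204195e-03,  3.34263340e-04, -4.00243309e-05,
        2.75136441e-04,  5.54602186e-04]), 'joint_efforts': array([ 4.76028199e-04, -8.82539248e+01, -3.84067369e+01, -1.70366275e-04,
        7.04737889e-03, -2.97315989e-05]), 'tcp_pos': array([6.24747123e+02, 2.46052696e-02, 2.30823188e+02]), 'orientation': array([-2.22093779e+00, -2.22093264e+00,  9.32007926e-04]), 'contact_force': array([ 0.55299544, -0.42476345, -0.0095922 ]), 'ft_torque': array([-0.02575994,  0.06805111, -0.00981462]), 'gripper_width': 85.4957024072608}
```

View pics/scene0.png

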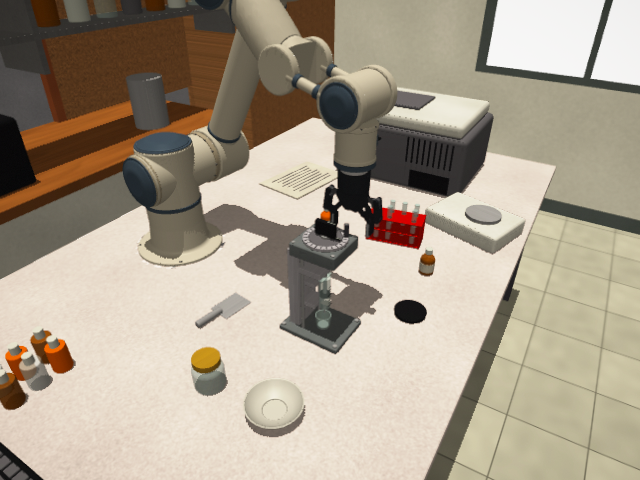

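View pics/side0.png

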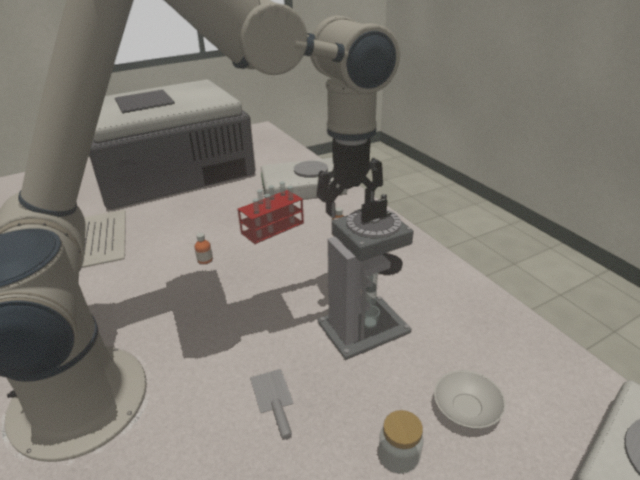

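View pics/wrist0.png

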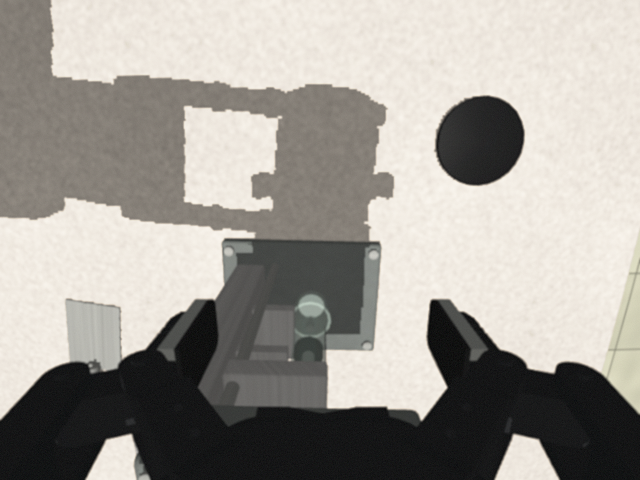

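```bash
python3 - <<'E'
from h import *
f=load('scene0'); crop(f,'sc',270,190,390,290,6)
f=load('side0'); crop(f,'sd',310,170,430,270,6)
E
```

```text
(no output)
```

View pics/sc.png

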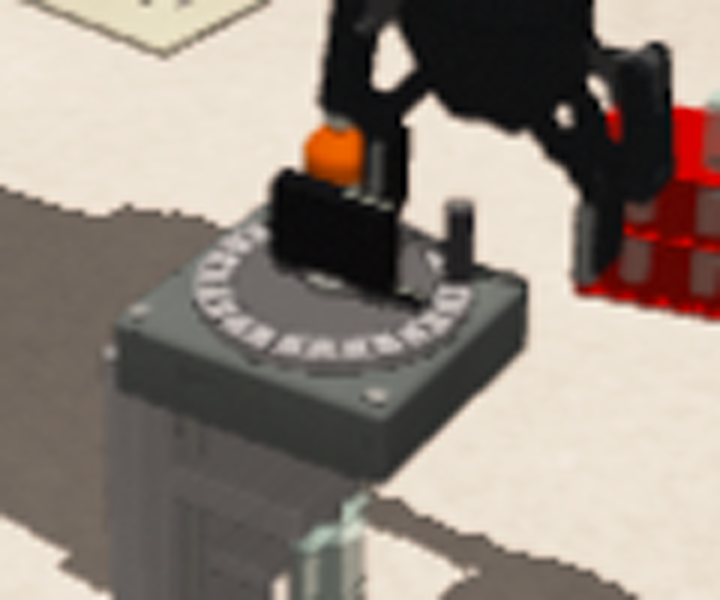

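View pics/sd.png

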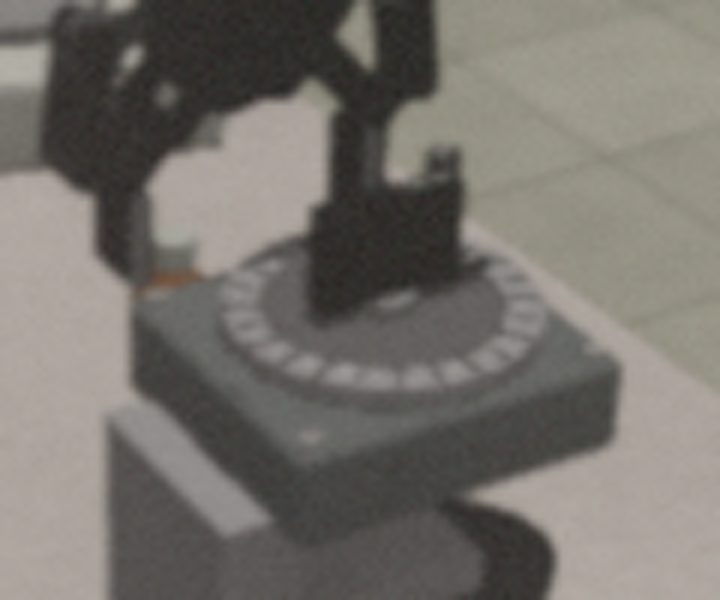

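```bash
python3 - <<'E'
from h import *
def C(x,y,o,s=6): return o[0]+x/s,o[1]+y/s
f=load('scene0');o=(270,190)
for n,x,y,z in [('cL',115,327,270),('cF',378,410,270),('cR',526,285,270),('ringL',190,290,278),('ringR',472,300,278),('ringbot',320,372,278),('barL',290,175,318),('barR',385,205,318),('tabtop',458,203,311),('tabbot',458,275,278),('nose',420,302,284),('basenear',0,0,0)]:
    u,v=C(x,y,o); print(n,atz(f,u,v,z).round(1),depth(f,u,v).round(1))
f=load('side0');o=(310,170)
print('side')
for n,x,y,z in [('cL',133,308,270),('cF',300,465,270),('cR',620,368,270),('ringL',217,310,278),('ringR',552,320,278),('ringbot',385,400,278),('barL',325,208,318),('barR',450,183,318),('tabtop',443,150,311),('nose',485,268,284)]:
    u,v=C(x,y,o); print(n,atz(f,u,v,z).round(1),depth(f,u,v).round(1))
E
```

```text
cL [ 555.3 -164.8  270. ] [ 551.8 -159.8  266. ]
cF [ 665.2 -160.9  270. ] [ 664.6 -159.9  269.2]
cR [672.1 -59.2 270. ] [669.7 -54.2 266.6]
ringL [ 572.1 -139.3  278. ] [ 563.8 -126.8  268.5]
ringR [665.2 -90.6 278. ] [657.9 -76.  267.7]
ringbot [ 641.3 -161.2  278. ] [ 636.1 -152.3  271.1]
barL [ 595.3 -105.9  318. ] [ 595.1 -105.6  317.8]
barR [ 636.1 -106.5  318. ] [ 634.5 -103.7  316.1]
tabtop [652.6 -80.8 311. ] [650.5 -76.5 308.2]
tabbot [652.4 -77.8 278. ] [655.8 -84.5 282.7]
nose [ 653.7 -110.2  284. ] [ 651.  -104.9  280.2]
basenear [ 25.3 466.6   0. ] [ 30.2 460.2   4. ]
side
cL [547.2 -58.4 270. ] [550.5 -52.6 266. ]
cF [ 545.1 -161.7  270. ] [ 548.2 -157.   266.2]
cR [ 659.8 -166.8  270. ] [ 665.1 -160.9  265.1]
ringL [563.  -84.7 278. ] [567.8 -76.9 272.5]
ringR [ 650.6 -143.3  278. ] [ 661.3 -130.2  267.9]
ringbot [ 579.3 -155.1  278. ] [ 584.8 -147.5  271.9]
barL [ 588.3 -106.3  318. ] [ 590.5 -103.   315.8]
barR [ 630.5 -112.6  318. ] [ 632.8 -109.6  316. ]
tabtop [649.5 -82.6 311. ] [651.7 -79.6 309.1]
nose [ 645.2 -114.4  284. ] [ 650.6 -107.4  278.9]
```

Call:
step_arm --increments "0 0 0 0 0 -5 0; 0 0 0 0 0 -5 0; 0 0 0 -3 0 -4 0; 0 0 0 -4 -0.5 -2 0; 0 0 0 -4 -0.5 -2 0; 0 0 0 0 0 0 0; 0 0 0 0 0 0 0; 0 0 0 0 0 0 0"

```text
clock: 0.95
tcp_pos: [614.8, -109.3, 410.5]
orientation: [-2.22, -2.221, 0.001]
contact_force: [0.5, 0.0, 0.5]
gripper_width: 85.6
```

```bash
python3 - <<'E'
from h import *
f=grab('wrist','w1'); print(np.linalg.inv(f['world_to_cam']).round(2)); s=status.sense(); print(s['clock'],s['tcp_pos'],s['contact_force'],s['ft_torque'],s['qpos'])
E
```

```text
[[ 1.0000e+00 -0.0000e+00  0.0000e+00  6.1557e+02]
 [ 0.0000e+00  9.6000e-01  2.9000e-01 -3.6310e+01]
 [-0.0000e+00 -2.9000e-01  9.6000e-01  5.5326e+02]
 [ 0.0000e+00  0.0000e+00  0.0000e+00  1.0000e+00]]
1.0 [ 614.85561875 -109.04034346  410.40942087] [ 0.24521732 -0.52610802  0.60409978] [ 0.02161159 -0.02626766 -0.01365206] [-2.71204336e-01  3.86753907e-01  1.04531239e+00  1.80908601e-04
  1.71108054e+00 -2.72103958e-01]
```

View pics/w1.png

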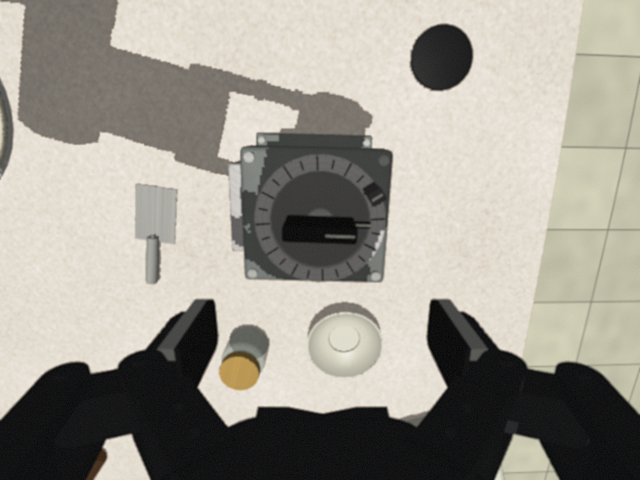

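```bash
python3 - <<'E'
from h import *
f=load('w1'); crop(f,'w1c',230,130,410,290,4.4)
E
```

```text
(no output)
```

View pics/w1c.png

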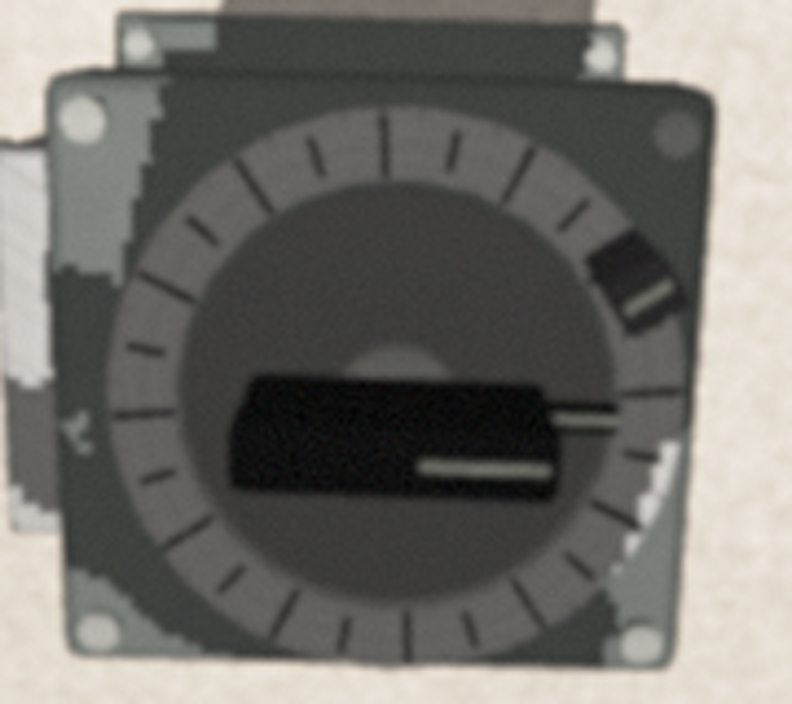

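```bash
cat >> h.py <<'E'
from scipy.optimize import least_squares
def circ(P,R=None):
    P=np.array(P)[:,:2]
    g=lambda p:np.hypot(*(P-p[:2]).T)-(R or p[2])
    r=least_squares(g,[P[:,0].mean(),P[:,1].mean(),45]);return r.x,g(r.x)
E
python3 - <<'E'
from h import *
f=load('w1')
Z=lambda x,y,z:atz(f,230+x/4.4,130+y/4.4,z)
pts=[(107,410),(685,390),(390,105),(405,662),(150,275),(185,545),(560,615),(590,175),(235,155)]
print(circ([Z(*p,278) for p in pts]))
pin=[(180,410),(615,395),(390,181),(405,600),(215,305),(600,300)]
print(circ([Z(*p,280) for p in pin]))
for n,p in dict(tabc=(655,300,311),tab1=(632,318,311),tab2=(670,283,311),l1=(415,467,318),l2=(552,470,318),n1=(555,418,284),n2=(615,423,284),bL=(240,487,318),bL2=(235,430,318),bR=(555,495,318),bR2=(550,440,318)).items(): print(n,Z(*p).round(1), depth(f,230+p[0]/4.4,130+p[1]/4.4).round(1))
for c in [(82,118),(678,135),(98,632),(642,642)]: print(Z(*c,270).round(1))
E
```

```text
(array([ 615.0132393 , -103.42073605,   50.88337482]), array([ 2.31641059, -0.35681437,  0.13639627,  0.54711738, -1.47828995,
       -1.87646718,  0.29743192, -0.10725835,  0.52147369]))
(array([ 614.91474198, -103.52752364,   38.31635204]), array([ 1.3321857 , -0.47939942,  0.20935484, -0.24419832, -1.43689845,
        0.61895565]))
tabc [654.2 -80.  311. ] [654.  -79.8 311.9]
tab1 [650.7 -82.8 311. ] [650.6 -82.7 311.9]
tab2 [656.4 -77.3 311. ] [656.4 -77.4 310.5]
l1 [ 617.  -104.9  318. ] [ 617.  -104.9  318.1]
l2 [ 638.2 -105.4  318. ] [ 638.2 -105.2  318.8]
n1 [ 641.8 -105.8  284. ] [ 641.7 -105.6  285.1]
n2 [ 652.4 -106.7  284. ] [ 652.1 -106.2  285.9]
bL [ 589.8 -108.2  318. ] [ 589.6 -108.6  316.7]
bL2 [589.3 -99.  318. ] [589.2 -99.3 317.1]
bR [ 638.8 -109.5  318. ] [ 638.7 -109.2  318.8]
bR2 [ 637.8 -100.6  318. ] [ 637.7 -100.4  318.7]
[558.6 -55.1 270. ]
[663.5 -58.  270. ]
[ 556.2 -152.1  270. ]
[ 661.2 -154.1  270. ]
```

Call:
step_arm --increments "0 0 0 0.47 0 0 120; 0 0 0.14 0 0 0 120; 0 0 0.14 0 0 0 120; 0 0 0.14 0 0 0 120; 0 0 0.14 0 0 0 120; 0 0 0.14 0 0 0 120; 0 0 0.14 0 0 0 120; 0 0 0.14 0 0 0 120"

```text
clock: 1.8
tcp_pos: [615.0, -104.1, 410.9]
orientation: [-3.007, -0.908, 0.001]
contact_force: [-1.3, 0.5, -0.7]
gripper_width: 45.5
```

Call:
step_arm --increments "0 0 0.14 0 0 0 120; 0 0 0.14 0 0 0 120; 0 0 0.14 0 0 0 120; 0 0 0.14 0 0 0 120; 0 0 0.07 0 0 0 120; 0 0 0 0 0 3 120; 0 0 0 0 0 2.5 120; 0 0 0 0 0 0 120"

```text
clock: 2.6
tcp_pos: [613.6, -103.9, 352.9]
orientation: [-3.139, 0.06, 0.009]
contact_force: [0.2, 0.7, -0.3]
gripper_width: 45.1
```

```bash
python3 - <<'E'
from h import *
from scipy.spatial.transform import Rotation as R
f=grab('wrist','w2'); s=status.sense(); print(s); print(R.from_rotvec(s['orientation']).as_matrix().round(3)); grab('scene','s2'); grab('side','d2')
E
```

```text
{'clock': 2.65, 'qpos': array([-2.63932882e-01,  4.06458234e-01,  1.15502436e+00,  5.65870391e-05,
        1.58332031e+00,  1.34511326e+00]), 'qd': array([-0.00256362, -0.02435842, -0.06134517, -0.00283463,  0.02532095,
       -0.00305792]), 'joint_efforts': array([-6.75512804e-02, -8.14361930e+01, -4.05783534e+01, -2.21127375e-03,
       -8.32684077e-01,  1.58755237e-02]), 'tcp_pos': array([ 614.42637047, -104.28329983,  355.16381061]), 'orientation': array([-3.14018156,  0.06006204,  0.00486948]), 'contact_force': array([ 1.220908  , -0.09621553,  0.38461652]), 'ft_torque': array([ 0.0314845 , -0.01889597,  0.0281591 ]), 'gripper_width': 45.24108743931004}
[[ 0.999 -0.038 -0.003]
 [-0.038 -0.999  0.001]
 [-0.003 -0.001 -1.   ]]
```

View pics/w2.png

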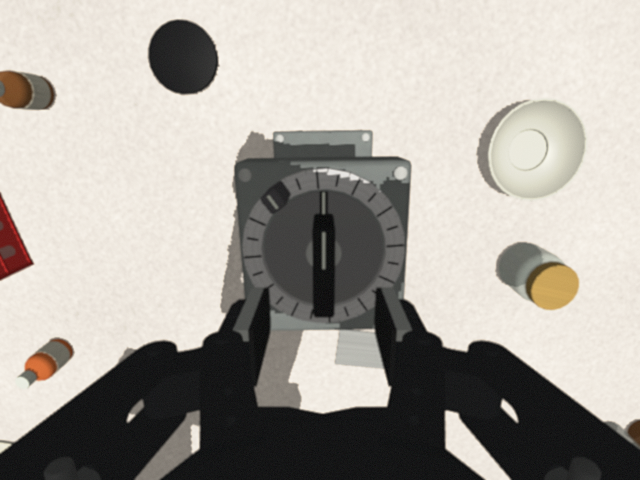

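```bash
python3 - <<'E'
from h import *
f=load('w2'); crop(f,'w2c',230,150,420,335,4)
E
```

```text
(no output)
```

View pics/w2c.png

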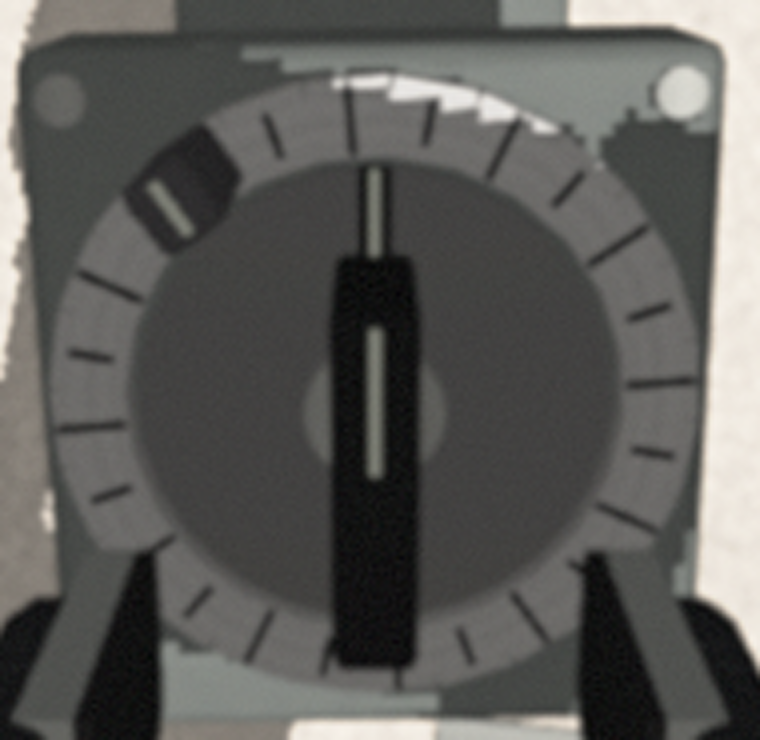

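```bash
python3 - <<'E'
from h import *
f=load('w2')
Z=lambda x,y,z:atz(f,230+x/4,150+y/4,z)
pts=[(50,390),(697,370),(375,75),(410,690),(75,270),(660,230),(540,120),(65,450)]
print(circ([Z(*p,278) for p in pts]))
pin=[(130,390),(620,375),(365,160),(300,600),(590,280),(160,500)]
print(circ([Z(*p,280) for p in pin]))
for n,p in dict(tab1=(150,182,311),tab2=(187,235,311),l1=(375,327,318),l2=(375,478,318),n1=(374,255,284),n2=(375,168,284)).items(): print(n,Z(*p).round(1), depth(f,230+p[0]/4,150+p[1]/4).round(1))
E
```

```text
(array([ 613.29003056, -104.82586167,   51.64100189]), array([ 0.45236634, -0.42353438,  0.17144842,  0.29550713,  0.09870773,
        0.38605227, -0.24723941, -0.7333081 ]))
(array([ 615.02571399, -104.5896915 ,   38.27886657]), array([ 0.33487415,  0.52537429, -0.60831995, -0.83919344,  0.0210498 ,
        0.56621515]))
tab1 [656.  -76.9 311. ] [656.  -76.9 311. ]
tab2 [648.8 -81.2 311. ] [648.8 -81.2 311.1]
l1 [ 637.4 -105.4  318. ] [ 637.3 -105.4  317.8]
l2 [ 616.6 -104.6  318. ] [ 616.7 -104.6  318.3]
n1 [ 638.9 -105.4  284. ] [ 639.4 -105.4  286. ]
n2 [ 652.1 -106.   284. ] [ 652.5 -106.   286.2]
```

Call:
step_arm --increments "0 0 0 0 0 2.5 120; 0 0 0 0 0 2.5 120; 0 0 0 0 0 1.6 120; 0 0 0 0 0 0 120; 0 0 0 0 0 0 255; 0 0 0 0 0 0 255; 0 0 0 0 0 0 255; 0 0 0 0 0 0 255"

```text
clock: 3.55
tcp_pos: [615.8, -104.9, 292.1]
orientation: [-3.141, 0.061, -0.005]
contact_force: [0.2, 4.6, 6.9]
gripper_width: 10.9
```

```bash
python3 - <<'E'
from h import *
s=status.sense(); print(s['clock'],s['tcp_pos'],s['orientation'],s['contact_force'],s['ft_torque'],s['gripper_width'],s['qpos'][5]); grab('side','d3');f=grab('scene','s3');crop(f,'s3c',260,170,420,290,5)
E
```

```text
3.55 [ 615.83776993 -104.87367331  292.14619701] [-3.1407121   0.06111409 -0.00468847] [0.15224024 4.61543891 6.94446673] [ 0.79132452  0.05437462 -0.01403457] 10.926788963672779 1.344806703785117
```

View pics/s3c.png

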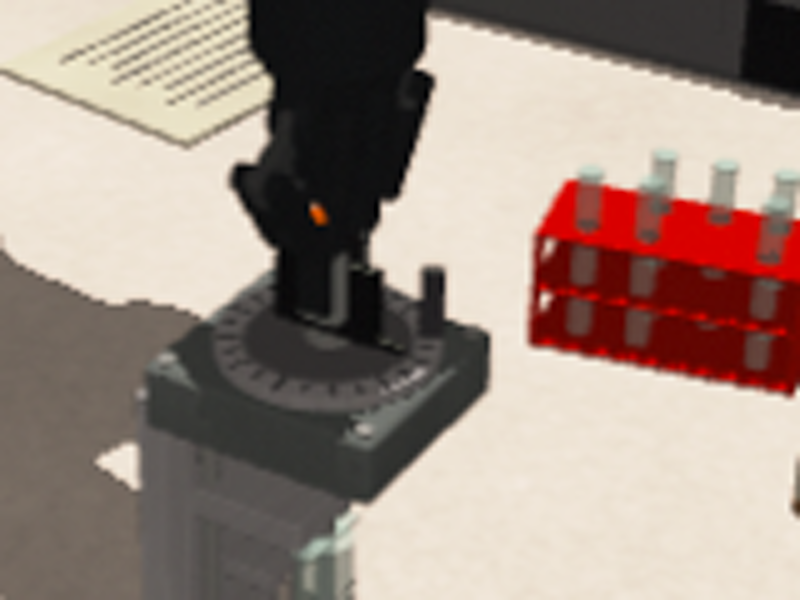

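Call:
step_arm --increments "0 0 0.015 0 0 0 255; 0 0 0.015 0 0 0 255; 0 0 0.015 0 0 0 255; 0 0 0.015 0 0 0 255; 0 0 0.015 0 0 0 255; 0 0 0.015 0 0 0 255; 0 0 0.01 0 0 0 255; 0 0 0 0 0 0 255"

```text
clock: 4.45
tcp_pos: [615.8, -105.1, 292.1]
orientation: [-3.134, 0.219, -0.005]
contact_force: [-0.6, 4.0, 7.7]
gripper_width: 11.1
```

```bash
cat > st.py <<'E'
from h import *
from scipy.spatial.transform import Rotation as R
s=status.sense(); M=R.from_rotvec(s['orientation']).as_matrix()
print(s['clock'],s['tcp_pos'].round(1),'yaw cw',np.degrees(np.arctan2(-M[1,0],M[0,0])).round(2),s['contact_force'].round(2),s['ft_torque'].round(3),s['gripper_width'],s['qpos'][5],s['joint_efforts'][5])
E
python3 st.py
```

```text
4.45 [ 615.8 -105.1  292.1] yaw cw 7.98 [-0.64  3.96  7.67] [ 0.449  0.02  -0.044] 11.089495117047601 1.4451657669192868 0.25757412426173687
```

Call:
step_arm --increments "0 0 0.015 0 0 0 255; 0 0 0.015 0 0 0 255; 0 0 0.015 0 0 0 255; 0 0 0.015 0 0 0 255; 0 0 0.015 0 0 0 255; 0 0 0.015 0 0 0 255; 0 0 0.01 0 0 0 255; 0 0 0 0 0 0 255"

```text
clock: 5.25
tcp_pos: [615.8, -105.3, 292.2]
orientation: [3.119, -0.375, 0.005]
contact_force: [-0.7, 2.0, 7.3]
gripper_width: 11.1
```

```bash
python3 st.py; python3 -c "
from h import *
f=grab('scene','s4');crop(f,'s4c',260,170,420,290,5)"
```

```text
5.25 [ 615.8 -105.3  292.2] yaw cw 13.72 [-0.7   2.03  7.35] [ 0.239  0.15  -0.009] 11.05336368187393 1.5452168038759773 0.263019734993577
```

View pics/s4c.png

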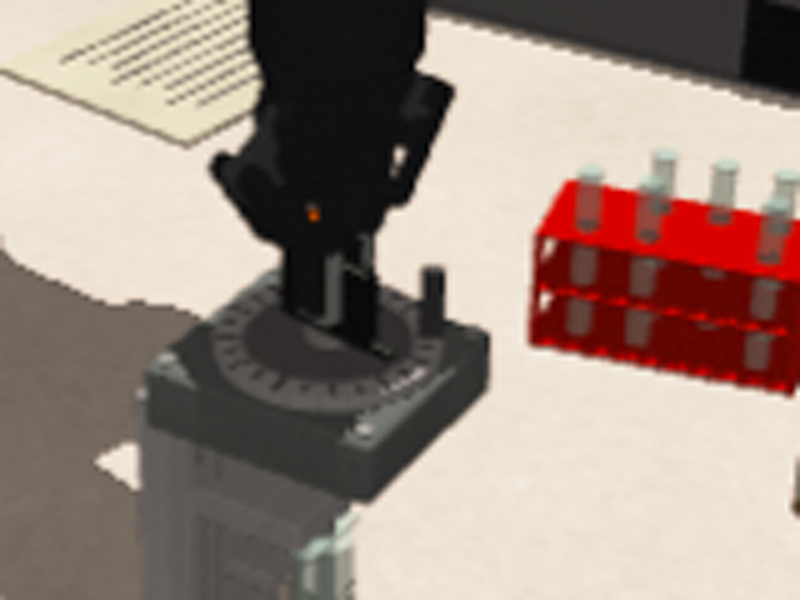

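Call:
step_arm --increments "0 0 0.015 0 0 0 255; 0 0 0.015 0 0 0 255; 0 0 0.015 0 0 0 255; 0 0 0.015 0 0 0 255; 0 0 0.015 0 0 0 255; 0 0 0.015 0 0 0 255; 0 0 0.01 0 0 0 255; 0 0 0 0 0 0 255"

```text
clock: 6.1
tcp_pos: [615.7, -105.5, 292.2]
orientation: [3.096, -0.531, 0.005]
contact_force: [-0.9, 0.2, 7.4]
gripper_width: 10.7
```

```bash
python3 st.py
```

```text
6.1 [ 615.7 -105.5  292.2] yaw cw 19.45 [-0.85  0.18  7.41] [0.028 0.167 0.113] 10.737962098615967 1.645087145299488 0.41955772787332535
```

Call:
step_arm --increments "0 0 0.01 0 0 0 255; 0 0 0.01 0 0 0 255; 0 0 0.01 0 0 0 255; 0 0 0 0 0 0 255; 0 0 0 0 0 0 255; 0 0 0 0 0 0 255; 0 0 0 0 0 0 255; 0 0 0 0 0 0 255"

```text
clock: 6.9
tcp_pos: [615.8, -105.4, 292.1]
orientation: [3.088, -0.576, 0.005]
contact_force: [-1.3, 1.0, 6.6]
gripper_width: 10.8
```

```bash
python3 st.py;  python3 st.py;python3 -c "
from h import *
for n in ('scene','side','wrist'):
  f=grab(n,n+'5')"; python3 st.py
```

```text
6.9 [ 615.8 -105.4  292.1] yaw cw 21.13 [-1.28  0.97  6.59] [-0.011  0.15   0.347] 10.76951424217526 1.6745432635708934 0.3363547660410404
6.9 [ 615.8 -105.4  292.1] yaw cw 21.13 [-1.28  0.97  6.59] [-0.011  0.15   0.347] 10.76951424217526 1.6745432635708934 0.3363547660410404
7.05 [ 615.8 -105.4  292.1] yaw cw 21.13 [-0.18  1.1   6.62] [-0.007  0.194  0.355] 10.726103193640089 1.6745393605258998 0.33640441484749317
```

View pics/wrist5.png

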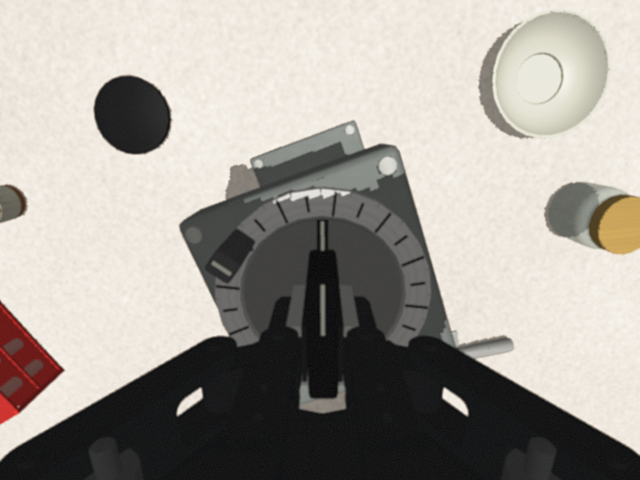

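Call:
step_arm --increments "0 0 0 0 0 0 120; 0 0 0 0 0 0 120; 0 0 0 0 0 0 120; 0 0 0 0 0 0 120; 0 0 0 0 0 -2 120; 0 0 0 0 0 -3 120; 0 0 0 2.3 0 0 120; 0 0 0 2.2 0 0 120"

```text
clock: 7.85
tcp_pos: [657.7, -121.7, 341.7]
orientation: [3.088, -0.576, 0.003]
contact_force: [0.2, -1.1, -0.1]
gripper_width: 45.1
```

```bash
python3 st.py;python3 -c "
from h import *
f=grab('wrist','w6')"; python3 st.py
```

```text
7.85 [ 657.7 -121.7  341.7] yaw cw 21.15 [ 0.22 -1.12 -0.15] [-0.007 -0.055  0.011] 45.06587978017924 1.6676308964730961 0.10975990444421768
7.9 [ 659.9 -122.9  340.3] yaw cw 21.18 [-3.17 -0.68 -3.32] [ 0.024  0.115 -0.021] 44.8335145819217 1.6674013373306475 0.08296923246234655
```

View pics/w6.png

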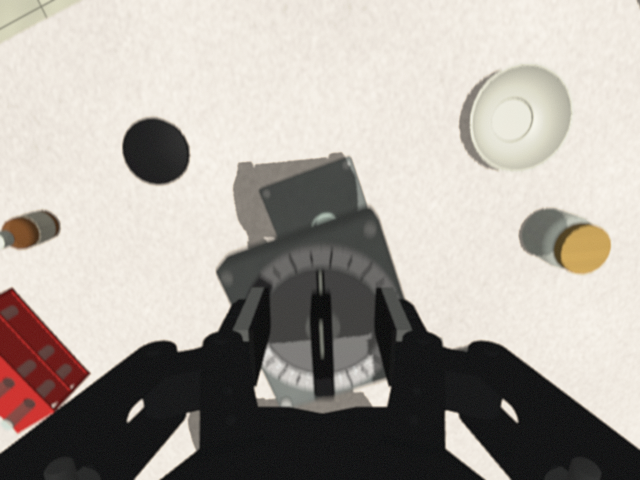

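Call:
step_arm --increments "0 0 -0.131 -0.04 -0.607 0 120; 0 0 -0.131 -0.04 -0.607 0 120; 0 0 -0.131 -0.04 -0.607 0 120; 0 0 -0.131 -0.04 -0.607 0 120; 0 0 -0.131 -0.04 -0.607 0 120; 0 0 -0.131 -0.04 -0.607 0 120; 0 0 -0.131 -0.04 -0.607 0 120; 0 0 0 0 0 0 120"

```text
clock: 8.7
tcp_pos: [653.1, -80.0, 340.3]
orientation: [-3.023, -0.854, 0.0]
contact_force: [-0.2, 0.4, -0.2]
gripper_width: 45.7
```

```bash
python3 -c "
from h import *
f=grab('wrist','w7'); crop(f,'w7c',190,180,450,400,3)"; python3 st.py
```

```text
8.75 [653.2 -80.4 340.3] yaw cw -31.25 [-0.72 -0.24  0.06] [ 0.007 -0.     0.013] 45.50783647730548 0.8121589959510459 -1.9978196918964386
```

View pics/w7c.png

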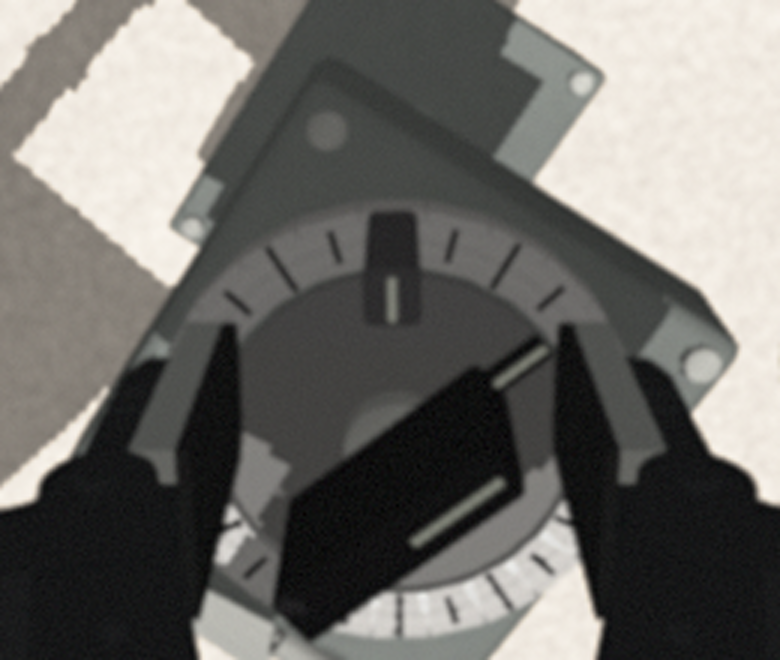

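```bash
python3 - <<'E'
from h import *
f=load('w7')
Z=lambda x,y,z:atz(f,190+x/3,180+y/3,z)
A=np.array([614.5,-104.8])
for n,p in dict(tab1=(391,277,311),tab2=(393,322,311),l1=(503,481,318),l2=(412,545,318),n1=(494,387,286),n2=(547,350,286)).items():
    q=Z(*p); d=q[:2]-A; print(n,q.round(1),np.hypot(*d).round(1),np.degrees(np.arctan2(d[1],d[0])).round(2))
a=Z(412,545,318)-Z(503,481,318);print(np.degrees(np.arctan2(-a[1],-a[0])))
a=Z(494,387,286)-Z(547,350,286);print(np.degrees(np.arctan2(-a[1],-a[0])))
E
```

```text
tab1 [656.  -77.3 311. ] 49.7 33.5
tab2 [649. -82. 311.] 41.3 33.43
l1 [ 635.9 -112.7  318. ] 22.8 -20.27
l2 [ 616.4 -106.   318. ] 2.3 -33.25
n1 [ 637.8 -112.9  286. ] 24.6 -19.2
n2 [ 650.2 -117.5  286. ] 37.9 -19.52
-18.853136444888992
-20.11735452619872
```

Call:
step_arm --increments "0 0 0 0.07 -0.05 0 140; 0 0 0 0 0 2.5 140; 0 0 0 0 0 2.4 140; 0 0 0 0 0 0 140; 0 0 0 0 0 0 255; 0 0 0 0 0 0 255; 0 0 0 0 0 0 255; 0 0 0 0 0 0 255"

```text
clock: 9.55
tcp_pos: [654.3, -79.9, 292.8]
orientation: [3.023, 0.849, 0.004]
contact_force: [-0.3, -0.6, 6.4]
gripper_width: 8.0
```

```bash
python3 -c "
from h import *
f=grab('wrist','w8'); crop(f,'w8c',190,180,450,400,3)"; python3 st.py
```

```text
9.6 [654.3 -79.9 292.8] yaw cw -31.37 [0.27 0.86 7.72] [ 0.078  0.02  -0.012] 8.305253450681445 0.8112920611854135 -0.0681583397090435
```

View pics/w8c.png

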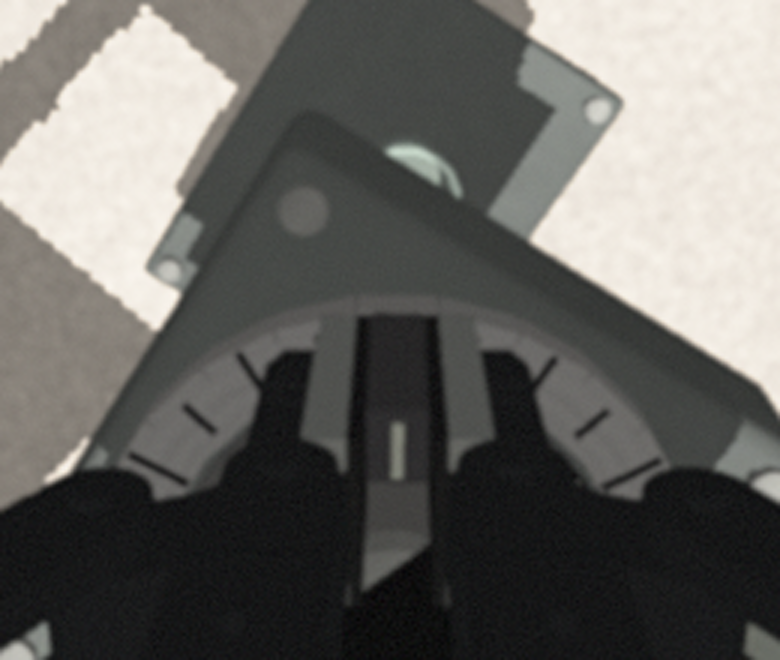

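Call:
step_arm --increments "0 0 0.08 -0.015 0.375 0 255; 0 0 0.08 -0.015 0.375 0 255; 0 0 0.08 -0.015 0.375 0 255; 0 0 0.08 -0.015 0.375 0 255; 0 0 0.08 -0.015 0.375 0 255; 0 0 0.08 -0.015 0.375 0 255; 0 0 0 0 0 0 255; 0 0 0 0 0 0 255"

```text
clock: 10.4
tcp_pos: [661.0, -101.5, 292.9]
orientation: [3.139, 0.105, 0.004]
contact_force: [-0.9, -0.5, 6.7]
gripper_width: 8.3
```

```bash
python3 -c "
from h import *
f=grab('wrist','w9'); crop(f,'w9c',190,180,450,400,3)"; python3 st.py
```

```text
10.45 [ 661.  -101.5  292.8] yaw cw -3.85 [-1.54 -1.4   6.81] [-0.271  0.173 -0.029] 8.663883813570942 1.2621658386849492 0.06992897484451532
```

View pics/w9c.png

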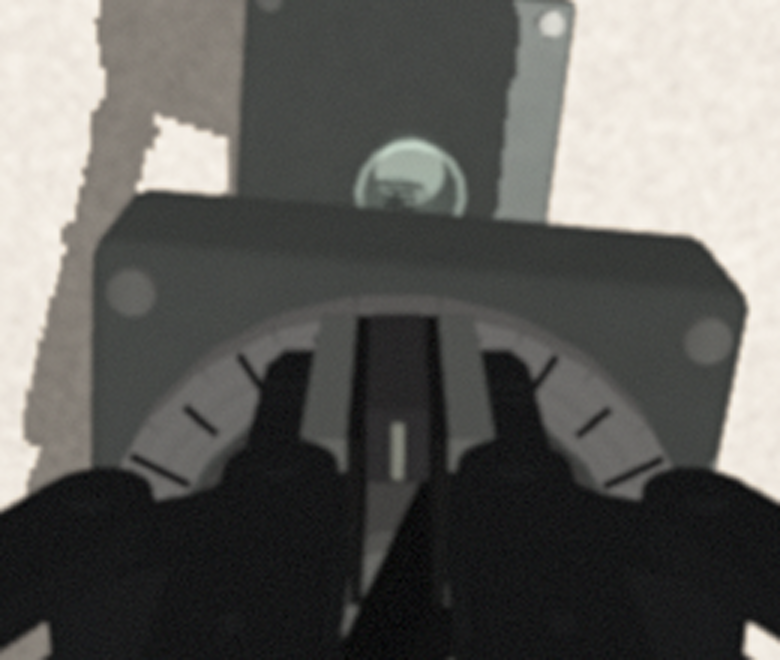

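Call:
step_arm --increments "0 0 0.08 -0.015 0.375 0 255; 0 0 0.08 -0.015 0.375 0 255; 0 0 0.08 -0.015 0.375 0 255; 0 0 0.08 -0.015 0.375 0 255; 0 0 0.08 -0.015 0.375 0 255; 0 0 0 0 0 0 255; 0 0 0 0 0 0 255; 0 0 0 0 0 0 255"

```text
clock: 11.25
tcp_pos: [658.4, -120.1, 292.9]
orientation: [3.097, -0.52, 0.004]
contact_force: [-1.3, -3.0, 7.1]
gripper_width: 8.1
```

```bash
python3 -c "
from h import *
f=grab('wrist','w10'); crop(f,'w10c',190,180,450,400,3)
f=grab('scene','s10'); crop(f,'s10c',260,170,420,290,5)
f=grab('side','d10'); crop(f,'d10c',300,160,460,280,5)
"; python3 st.py
```

```text
11.4 [ 658.4 -120.1  292.8] yaw cw 19.06 [-0.42 -2.12  6.83] [-0.443  0.288  0.067] 8.085863978858917 1.6342679427556606 0.0832184124737978
```

View pics/w10c.png

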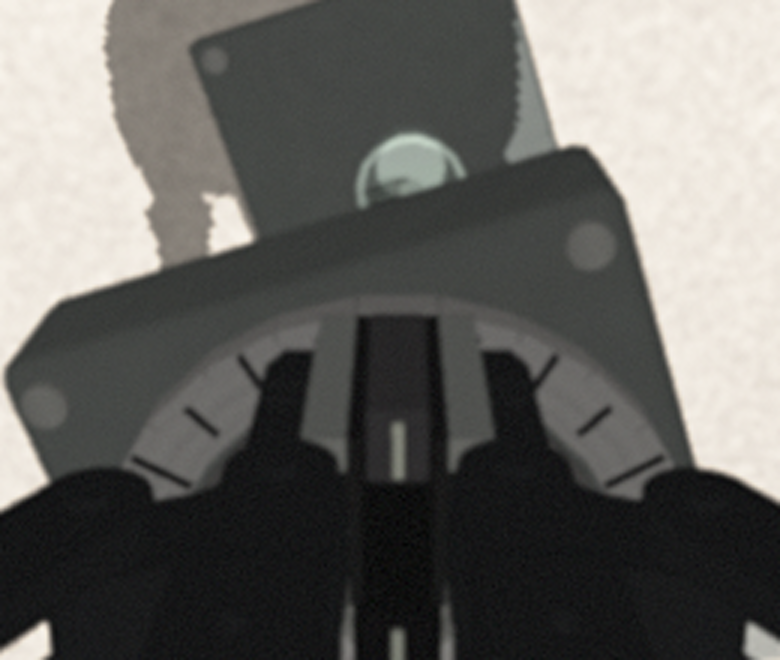

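View pics/s10c.png

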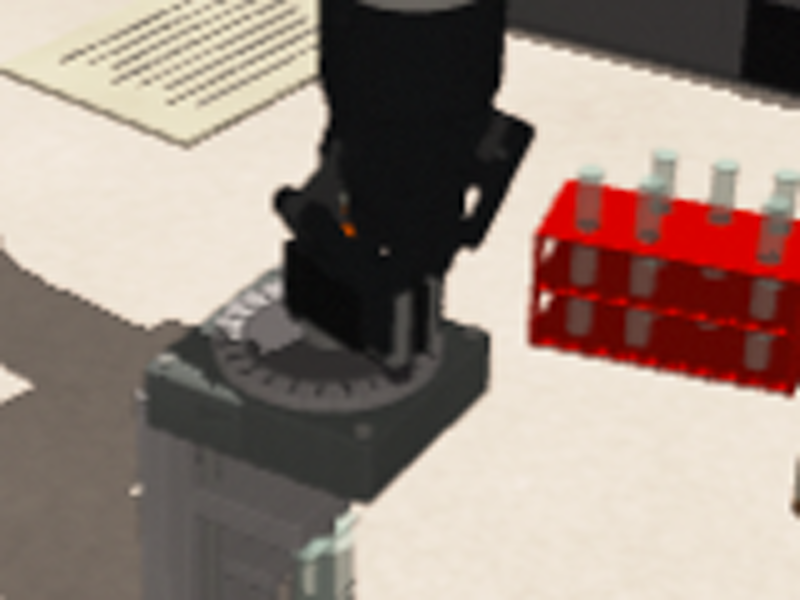

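Call:
step_arm --increments "0 0 0 0 0 0 150; 0 0 0 0 0 0 150; 0 0 0 0 0 0 150; 0 0 0 0 0 -2.5 150; 0 0 0 0 0 -3 150; 0 0 0 -2.4 0 0 150; 0 0 0 -2.3 0 0 120; 0 0 0 0 0 0 120"

```text
clock: 12.2
tcp_pos: [611.7, -103.3, 347.0]
orientation: [-3.098, 0.519, 0.0]
contact_force: [0.3, -0.1, 0.2]
gripper_width: 45.3
```

```bash
python3 -c "
from h import *
f=grab('wrist','w11'); crop(f,'w11c',190,180,450,400,3)
"; python3 st.py
```

```text
12.25 [ 612.8 -103.8  346.8] yaw cw 19.02 [ 0.61 -0.64 -0.42] [-0.028 -0.02   0.022] 45.1025295398294 1.6389029155850707 0.03195044584572315
```

View pics/w11c.png

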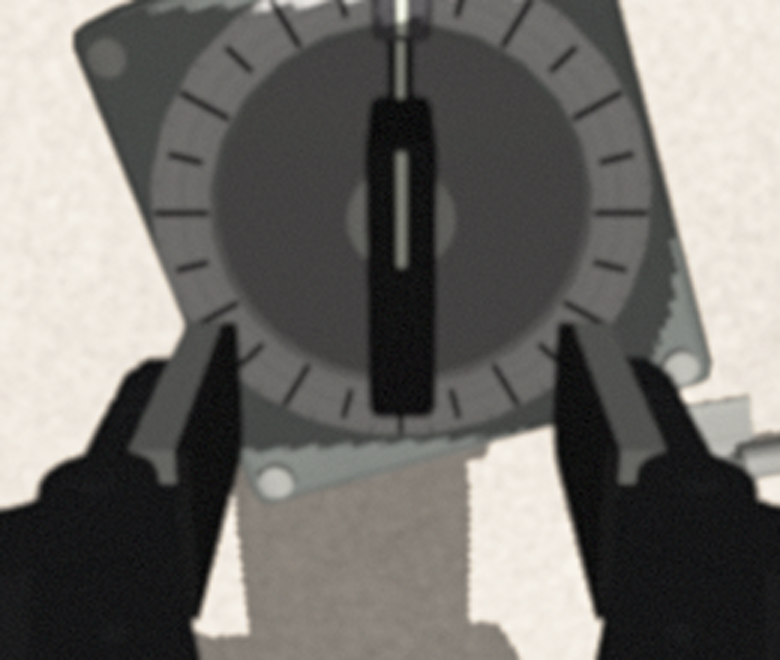

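Call:
step_arm --increments "0 0 0 0.2 0 0 120; 0 0 0 0 0 2.5 120; 0 0 0 0 0 2.9 120; 0 0 0 0 0 0 120; 0 0 0 0 0 0 255; 0 0 0 0 0 0 255; 0 0 0 0 0 0 255; 0 0 0 0 0 0 255"

```text
clock: 13.05
tcp_pos: [616.2, -105.4, 293.9]
orientation: [3.098, -0.52, 0.005]
contact_force: [-0.7, -3.7, 6.4]
gripper_width: 11.1
```

```bash
python3 -c "
from h import *
f=grab('wrist','w12')
"; python3 st.py
```

```text
13.1 [ 616.1 -105.4  293.9] yaw cw 19.04 [-0.72 -3.84  5.66] [-0.595  0.036  0.098] 10.6886708392511 1.6385995417818346 0.058497588615864515
```

View pics/w12.png

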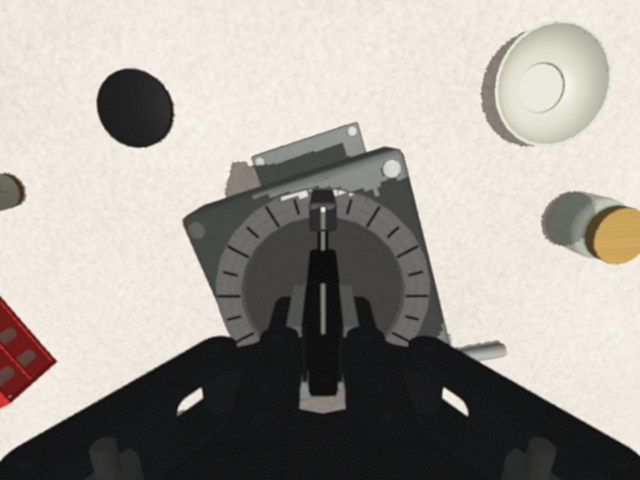

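Call:
step_arm --increments "0 0 -0.04 0 0 0 255; 0 0 -0.04 0 0 0 255; 0 0 -0.04 0 0 0 255; 0 0 -0.04 0 0 0 255; 0 0 -0.04 0 0 0 255; 0 0 -0.04 0 0 0 255; 0 0 -0.04 0 0 0 255; 0 0 -0.02 0 0 0 255"

```text
clock: 13.9
tcp_pos: [616.3, -104.7, 293.9]
orientation: [3.141, -0.048, 0.005]
contact_force: [1.1, 1.9, 7.2]
gripper_width: 11.1
```

```bash
python3 st.py
```

```text
13.9 [ 616.3 -104.7  293.9] yaw cw 1.74 [1.12 1.87 7.23] [ 0.427 -0.173 -0.061] 11.065519713488177 1.3370412774209173 0.07826454704627395
```

Call:
step_arm --increments "0 0 -0.015 0 0 0 255; 0 0 -0.015 0 0 0 255; 0 0 -0.015 0 0 0 255; 0 0 -0.015 0 0 0 255; 0 0 -0.015 0 0 0 255; 0 0 -0.015 0 0 0 255; 0 0 -0.01 0 0 0 255; 0 0 0 0 0 0 255"

```text
clock: 14.7
tcp_pos: [616.3, -104.4, 293.9]
orientation: [-3.14, -0.108, -0.005]
contact_force: [0.6, 4.0, 7.5]
gripper_width: 10.7
```

```bash
python3 st.py
```

```text
14.7 [ 616.3 -104.4  293.9] yaw cw -3.93 [0.62 4.03 7.49] [ 0.689 -0.227 -0.06 ] 10.746119558625924 1.2382361823860943 -0.28114442713558674
```

Call:
step_arm --increments "0 0 -0.015 0 0 0 255; 0 0 -0.015 0 0 0 255; 0 0 -0.015 0 0 0 255; 0 0 -0.015 0 0 0 255; 0 0 -0.015 0 0 0 255; 0 0 -0.005 0 0 0 255; 0 0 0 0 0 0 255; 0 0 0 0 0 0 255"

```text
clock: 15.5
tcp_pos: [616.2, -104.2, 293.9]
orientation: [-3.133, -0.233, -0.005]
contact_force: [1.0, 5.1, 7.6]
gripper_width: 10.9
```

```bash
python3 st.py
```

```text
15.5 [ 616.2 -104.2  293.9] yaw cw -8.5 [0.95 5.1  7.56] [ 0.951 -0.119  0.008] 10.887795244005241 1.1585982056674768 -0.015247067785821855
```

Call:
step_arm --increments "0 0 -0.015 0 -0.02 0 255; 0 0 -0.015 0 -0.02 0 255; 0 0 -0.015 0 0 0 255; 0 0 -0.015 0 0 0 255; 0 0 -0.015 0 0 0 255; 0 0 -0.015 0 0 0 255; 0 0 0 0 0 0 255; 0 0 0 0 0 0 255"

```text
clock: 16.3
tcp_pos: [616.2, -103.9, 293.9]
orientation: [-3.119, -0.373, -0.005]
contact_force: [0.8, 5.1, 7.3]
gripper_width: 10.7
```

```bash
python3 st.py
```

```text
16.3 [ 616.2 -103.9  293.9] yaw cw -13.65 [0.77 5.14 7.29] [ 0.904 -0.119  0.002] 10.70955915346997 1.0691695446409235 -0.04238539841026068
```

Call:
step_arm --increments "0 0 -0.015 0 -0.02 0 255; 0 0 -0.015 0 -0.02 0 255; 0 0 -0.015 0 0 0 255; 0 0 -0.015 0 0 0 255; 0 0 -0.015 0 0 0 255; 0 0 -0.015 0 0 0 255; 0 0 0 0 0 0 255; 0 0 0 0 0 0 255"

```text
clock: 17.1
tcp_pos: [616.1, -103.5, 293.9]
orientation: [3.099, 0.513, 0.005]
contact_force: [0.0, 4.7, 7.6]
gripper_width: 10.7
```

```bash
python3 st.py
```

```text
17.1 [ 616.1 -103.5  293.9] yaw cw -18.8 [0.01 4.66 7.62] [ 0.829 -0.121 -0.016] 10.678649522234926 0.9797461186144032 -0.04011274315416813
```

Call:
step_arm --increments "0 0 -0.015 0 -0.02 0 255; 0 0 -0.015 0 -0.02 0 255; 0 0 -0.015 0 0 0 255; 0 0 -0.015 0 0 0 255; 0 0 -0.015 0 0 0 255; 0 0 -0.015 0 0 0 255; 0 0 0 0 0 0 255; 0 0 0 0 0 0 255"

```text
clock: 17.9
tcp_pos: [616.0, -103.2, 293.9]
orientation: [3.073, 0.652, 0.005]
contact_force: [0.8, 3.6, 6.7]
gripper_width: 10.6
```

```bash
python3 st.py
```

```text
17.9 [ 616.  -103.2  293.9] yaw cw -23.96 [0.84 3.56 6.71] [ 0.759 -0.084 -0.047] 10.584509201525966 0.8902448484667523 -0.03772924421355128
```

Call:
step_arm --increments "0 0 -0.015 0 -0.02 0 255; 0 0 -0.015 0 -0.02 0 255; 0 0 -0.015 0 0 0 255; 0 0 -0.015 0 0 0 255; 0 0 -0.015 0 0 0 255; 0 0 -0.015 0 0 0 255; 0 0 0 0 0 0 255; 0 0 0 0 0 0 255"

```text
clock: 18.7
tcp_pos: [615.8, -102.9, 293.9]
orientation: [3.04, 0.789, 0.005]
contact_force: [1.2, 2.6, 7.7]
gripper_width: 10.9
```

```bash
python3 st.py; python3 -c "
from h import *
f=grab('wrist','w13')
f=grab('scene','s13');crop(f,'s13c',260,170,420,290,5)
"
```

```text
18.7 [ 615.8 -102.9  293.9] yaw cw -29.11 [1.16 2.6  7.66] [ 0.68  -0.08  -0.002] 10.902387854420898 0.8007960328240469 -0.035437181359156966
```

View pics/w13.png

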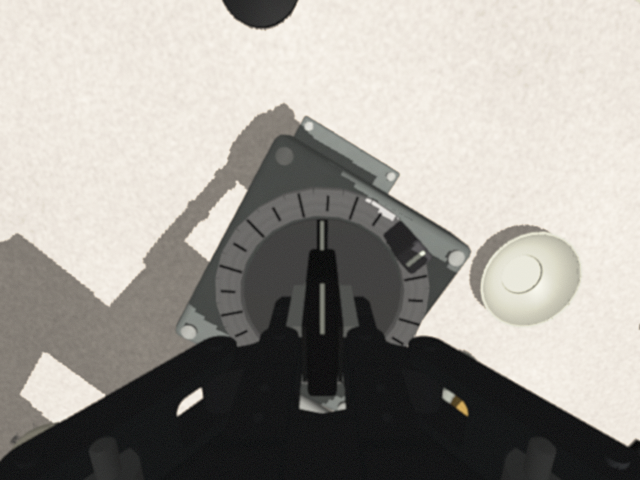

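View pics/s13c.png

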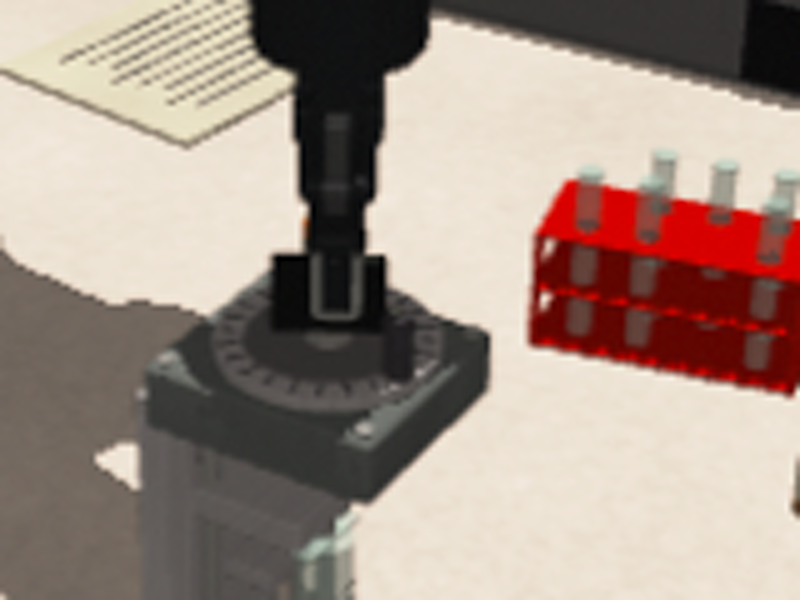

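Call:
step_arm --increments "0 0 -0.015 0 -0.02 0 255; 0 0 -0.015 0 -0.02 0 255; 0 0 -0.015 0 0 0 255; 0 0 -0.015 0 0 0 255; 0 0 -0.015 0 0 0 255; 0 0 -0.015 0 0 0 255; 0 0 0 0 0 0 255; 0 0 0 0 0 0 255"

```text
clock: 19.6
tcp_pos: [615.8, -102.7, 293.9]
orientation: [3.001, 0.925, 0.005]
contact_force: [1.5, 1.3, 7.0]
gripper_width: 10.7
```

```bash
python3 st.py
```

```text
19.6 [ 615.8 -102.7  293.9] yaw cw -34.25 [1.52 1.26 6.96] [ 0.519 -0.259 -0.387] 10.652205718354802 0.711422776446756 -0.3803220111876726
```

```bash
python3 -c "
from h import *
f=grab('wrist','w14')
f=grab('side','d14');crop(f,'d14c',300,150,460,270,5)
"; python3 st.py
```

```text
19.7 [ 615.8 -102.7  293.9] yaw cw -34.25 [2.27 1.83 6.82] [ 0.505 -0.279 -0.352] 10.80806751188821 0.7114540159099196 -0.3384013194590807
```

View pics/w14.png

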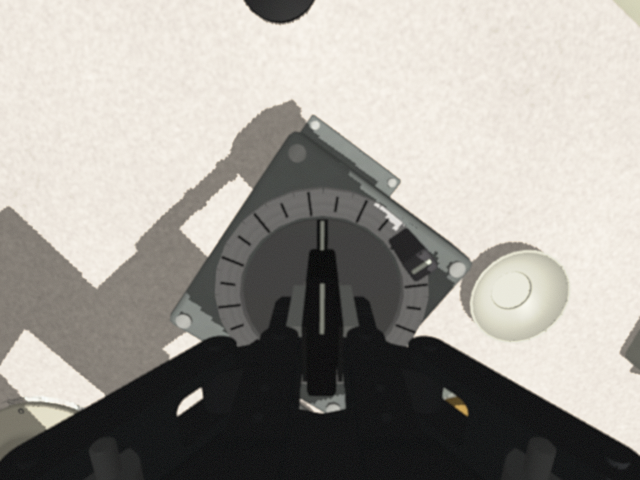

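View pics/d14c.png

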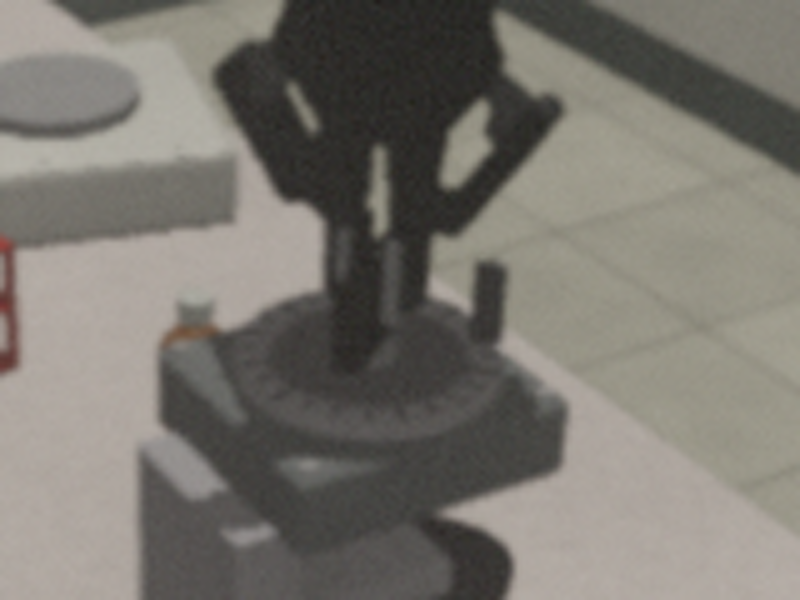

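Call:
step_arm --increments "0 0 0 0 0 0 120; 0 0 0 0 0 0 120; 0 0 0 0 0 0 120; 0 0 0 0 0 0 120; 0 0 0 0 0 -2 120; 0 0 0 0 0 -4 120; 0 0 0 0 0 -4 120; 0 0 0 0 0 0 120"

```text
clock: 20.5
tcp_pos: [616.3, -103.4, 398.0]
orientation: [2.998, 0.924, 0.011]
contact_force: [-0.3, 0.6, -0.6]
gripper_width: 45.1
```

```bash
python3 -c "
from h import *
f=grab('wrist','w15');crop(f,'w15c',200,140,440,340,3.3)
"; python3 st.py
```

```text
20.55 [ 615.6 -103.2  395.1] yaw cw -34.25 [-0.06 -0.05 -0.37] [-0.019 -0.012  0.01 ] 45.25860780475133 0.7112274036062074 0.00038842227695568
```

View pics/w15c.png

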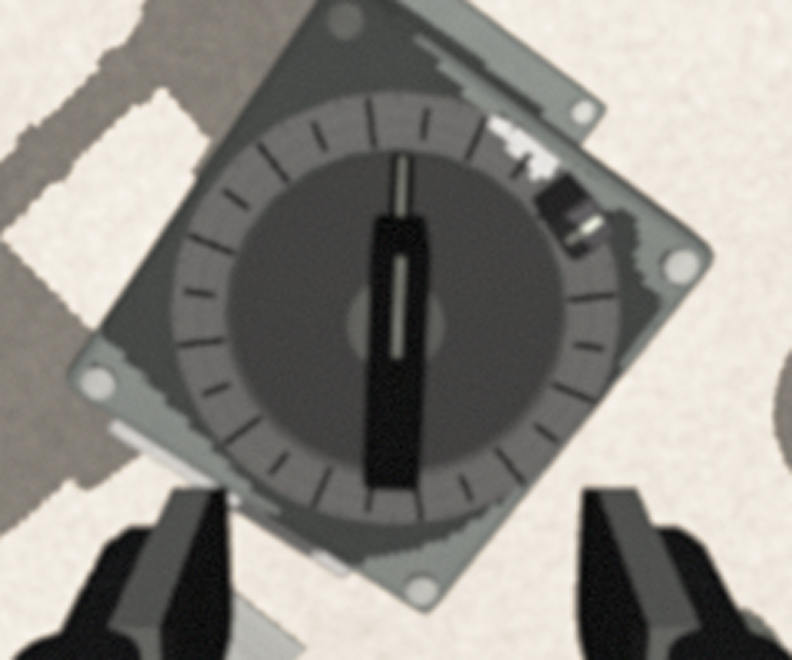

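```bash
python3 - <<'E'
from h import *
f=load('w15')
Z=lambda x,y,z:atz(f,200+x/3.3,140+y/3.3,z)
A=np.array([614.5,-104.4])
P=dict(tab1=(568,242,311),tab2=(602,218,311),l1=(401,257,318),l2=(398,358,318),n1=(401,215,286),n2=(403,157,286))
for n,p in P.items():
    q=Z(*p); d=q[:2]-A; print(n,q.round(1),np.hypot(*d).round(1),np.degrees(np.arctan2(d[1],d[0])).round(2))
for a,b in (('l1','l2'),('n2','n1'),('tab2','tab1')):
    d=Z(*P[a])-Z(*P[b]);print(a,np.degrees(np.arctan2(d[1],d[0])))
E
python3 st.py
```

```text
tab1 [ 653.7 -118.6  311. ] 41.7 -19.86
tab2 [ 661.4 -121.2  311. ] 49.8 -19.77
l1 [633.9 -91.9 318. ] 23.0 32.85
l2 [ 616.6 -102.9  318. ] 2.6 34.94
n1 [635.6 -90.9 286. ] 25.0 32.53
n2 [646.3 -84.2 286. ] 37.7 32.46
l1 32.58444061696249
n2 32.300184558440364
tab2 -19.27679658989243
20.55 [ 615.6 -103.2  395.1] yaw cw -34.25 [-0.06 -0.05 -0.37] [-0.019 -0.012  0.01 ] 45.25860780475133 0.7112274036062074 0.00038842227695568
```

```bash
python3 -c "
from h import *
grab('scene','s16'); print(robot.job_done())"
```

```text
the job is handed in; nothing more can be done
None
```

View pics/s16.png

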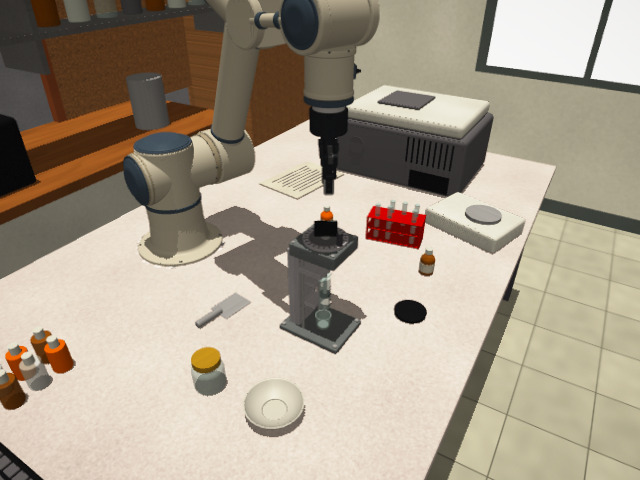

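I set the bezel and left the knob at its anticlockwise bite. The job is handed in at about 20.6 s, but it reported no verdict, so I can't confirm it passed.

- **Clockwise bite:** I gripped the wing bar and turned it clockwise in small steps. The torque rose to about 0.35 N m, so I stopped there and let go.
- **Bezel set:** I gripped the zero tab and swung it to the pointer. The wrist picture afterwards showed the tab and pointer lines in one line.
- **Anticlockwise bite:** I turned the knob back anticlockwise. The torque rose to about 0.39 N m, just under the 0.4 N m at which the screw starts to turn. I then released it and lifted clear.

**Last checks:**
- **Tab:** it stands at about −19.7°, the same as when set.
- **Pointer:** it stands at about +32.5°, so the bezel reads about 52° (0.91 rad) of play.
- **Knob and screw:** the knob sits about 1.7° behind where the tool stopped turning, which suggests the grip gave rather than the screw. The screw's turn could not be seen directly.
- **Surroundings:** the glassware shows no movement in the last picture, and the gripper reads no contact force.

The pictures put the knob at the clockwise end at −19° to −21°, so the tab could be off by up to about 1.5 mm there. The limit is 4 mm.

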